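# Feed the amber bone mount down the chute to the stop

## Robot

A 6-joint arm with a two-finger parallel gripper is mounted at the origin on the work surface. World frame = base frame: x ahead of the robot, y to its left, z up, the work surface at z = 0. Lengths are in m, angles in rad, forces in N, time in s.
With the tool pointing down it reaches from about 0.275 to 0.875 m from the base axis. Payload 12.5 kg.
Tool frame: the origin (TCP) lies at the very end of the fingers, on their centre line; the grasp point (between the pads) lies 19 mm behind it; z points along the fingers, y is the line along which they close (so a half turn about z gives the same grasp; the last joint's range is limited). The gripper opens to 85 mm and grips with 20 to 120 N. Pads are 22 mm wide; open, the fingers measure 114 mm over their backs; the gripper's body (76 mm by 85 mm) begins 54 mm behind the grasp point. The pads swing forward as they close: fully open they stand 13 mm farther back than shut.
Start: joints at [1.256, 0.351, 1.652, -0, 1.139, -0.085], TCP at [0.125, 0.536, 0.231] pointing down, gripper open.
Joint ranges: [-2.75, 2.75], [-0.79, 2.1], [0.01, 2.65], [-1.57, 4.71], [0.07, 3.14], [-2.87, 2.87]. Speed limits (rad/s): [2.22, 2.22, 2.79, 3.14, 3.14, 3.14].

## Interface

Orientations are given as a 3x3 rotation matrix whose columns are the frame's x, y, z axes.
In Python, from bench import manip gives the robot as it stands. Calls block until the motion is done:
- manip.move_ptp(position, orientation): joint-space move of the TCP to a pose.
- manip.move_l(position, attitude=None, max_speed=0.15): straight line of the TCP; attitude=None keeps the orientation; max_speed is the mean speed in m/s.
- manip.move_j(angles): joint-space move.
- manip.set_gripper(opening, effort=None): opening from 0.0 (shut) to 1.0 (fully open); effort is the grip in N (None keeps the last); returns when the fingers have stopped.
- manip.dwell(seconds).
- manip.inverse_kinematics(position, orientation): joint angles nearest the present ones, or None.
- manip.grab_frame(name): name is "scene" or "top" or "wrist"; returns (picture, depth): 420x560x3 uint8, red, green, blue; 420x560 float32, m along the optical axis (not along the pixel's ray), 0 where there is no reading.
- manip.get_calibration(name): a dict with "camera_matrix" (3x3 intrinsics, pixels), "k1" (the pictures are not rectified: a ray, as slopes to the right and down, at radius r is drawn at 1 + k1 r^2 times it, then the intrinsics apply), "R" (3x3) and "t" (3): a world point X has camera coordinates R X + t. Camera axes: x right, y down, z forward; pixel columns grow to the right and rows downward; lengths in m; the calibration is good to about 2 mm. A picture is of the moment at which its call begins: read the wrist's pose just before it. get_calibration takes no time and is no camera call; for the wrist camera it gives the pose at the moment of the call.
A pose or a line that the arm cannot do raises manip.Unreachable and nothing moves.
- manip.sign_off(): hands the job in; it is judged then, once.
Trained networks look in the newest picture that a camera, given by its name, has taken for a name from the list of things; names that differ only in an ending like _2 or _b are one class to them, and where a whole thing is asked for, a point or a joint stands for the part that bears it (a point fixed in the world has none). Each returns a list of dicts, best first, with "confidence" (0 to 1); they miss things now and then, are a little off and sometimes report something else, mostly with a low value. They report only what shows in the picture. A call takes as long as a camera call. They do not tell look-alikes from the thing itself.
- manip.look_for(camera, name): "at" ([x, y, z] in m, in world coordinates, good to about 4 mm: the middle of the surface that is visible of it).
Readings, each from a call of its own:
- manip.current_time(): time.
- manip.current_qpos(): joint angles.
- manip.current_joint_vel(): joint speeds.
- manip.current_joint_torque(): joint torques, N m.
- manip.current_ee_pos(): TCP position.
- manip.current_tcp_rot(): TCP orientation.
- manip.current_force(): force on the tool from outside, world axes, zero at the start.
- manip.current_ft_torque(): the same for the moment, N m.
- manip.current_grip_width(): opening from 0.0 (shut) to 1.0 (fully open).
- manip.current_grip_force(): force on a finger pad.
Only numpy, scipy, OpenCV 4.12 (cv2) and the standard library are available. Lean on these libraries where they do the work, as an engineer would, in place of code of your own. Each camera call takes 0.05 s, during which the arm holds its last target. There are 200 camera calls.

## Task

The two-lane feeder has one resin-mounted bone section waiting on the level deck at the top of each lane. Push the amber (orange) mount along its lane and down the slope, sliding it and never lifting it out of its lane, until it rests against the red stop at the bottom, lying flat in the lane. Leave the blue mount where it stands.

Things in the scene. Friction and masses are not known exactly. Their poses are not given: they have to be found in the camera images.
- amber_center (a point): The part to push: centre (half-way up) of the amber-orange resin disc, 50 mm in diameter, 28 mm tall, about 70 g, a pale sliver of bone on its flat top; z axis up out of its top. It starts flat on the level deck of either lane of the feeder, its centre 65 to 105 mm uphill of the feeder's origin. It does not slide by itself: it stops wherever pushing stops, even on the slope.
- blue_center (a point): The other part, to be left alone: centre (half-way up) of a dark blue resin disc of the same size, flat on the deck of the other lane; z axis up out of its top.
- feeder: Fixed feeder, 330 x 158 mm. Origin on the table under its middle; x level, downhill; z up. Two lanes along x, centred at y = +43 and -43 mm, 56 mm wide between grey walls 12 mm above the aluminium floor (middle wall 30 mm wide). Floor: level at z = 60 mm from x = -140 (open end, no back wall) to -20 mm, then a straight 14 degree slope down to z = 20 mm at x = 140 mm.
- stop_mid (a point): Foot of the uphill face of the red stop bar, mid-way between the lanes: feeder x = 140, y = 0, z = 20 mm. The bar crosses both lanes, 16 mm high, square to the slope. A disc resting against it has its centre at feeder x = 119, z = 40 mm and leans 14 degrees with the slope. Beyond it is a low black housing, with brass pins up to z = 48 mm.
Not all that is in view belongs to the job. There is more than one size of the part that bears amber_center; the job needs the largest.

How it is judged:
At the end, for the whole second after the job is handed in: The amber mount lies flat in its lane at the bottom of the slope, at rest, no more than about 10 mm short of the red stop and within 10 degrees of the slope; the blue mount is within 15 mm of where it started (x of amber_center in the frame of feeder between 0.108 and 0.13 m and z of amber_center in the frame of feeder below 0.052 m and (y of amber_center in the frame of feeder between 0.031 and 0.055 m or y of amber_center in the frame of feeder between -0.055 and -0.031 m) and angle between amber_center's own z axis and vertical below 0.42 rad and linear speed of amber below 0.02 m/s and distance of blue_center from where it was at the start of the episode below 0.015 m); the robot touches nothing.
It fails at once if the amber mount was lifted out of its lane (some 20 mm off the lane floor) (z of amber_center in the frame of feeder above 0.095 m or (x of amber_center in the frame of feeder above 0.03 m and z of amber_center in the frame of feeder above 0.082 m) or (x of amber_center in the frame of feeder above 0.08 m and z of amber_center in the frame of feeder above 0.069 m)).
It fails at once if the blue mount was moved more than 15 mm (distance of blue_center from where it was at the start of the episode above 0.015 m).
It also fails if it takes over 32 s, if anything falls off the work surface, if the arm or the gripper's body presses on something with over 40 N, if the wrist force passes 120 N, or if a joint passes its speed limit or range.

## Working session

There is one attempt and no reset: what is moved stays moved. The work goes in short steps, each a Python script; the robot and the scene stay as the last script left them, time stands still between calls to the robot, and variables do not carry over. Pictures are saved under pics/ and viewed, at most 10 in all, crops included, and the job is handed in when it is done.

```bash
mkdir -p pics; ls
cat > h.py <<'E'
import numpy as np, cv2
from bench import manip
def save(c,n):
    im,d=manip.grab_frame(c); cv2.imwrite(f'pics/{n}.png',im[:,:,::-1]); np.savez(f'pics/{n}.npz',im=im,d=d,**{k:np.array(v) for k,v in manip.get_calibration(c).items()}); return im,d
def cloud(n):
    f=np.load(f'pics/{n}.npz'); d=f['d']; K=f['camera_matrix']; 
    v,u=np.mgrid[:d.shape[0],:d.shape[1]]
    p=cv2.undistortPoints(np.stack([u,v],-1).reshape(-1,1,2).astype(float),K,np.array([float(f['k1']),0,0,0])).reshape(-1,2)
    c=np.c_[p,np.ones(len(p))]*d.reshape(-1,1)
    return ((c-f['t'])@f['R']).reshape(*d.shape,3), f['im'], d
E
python3 - <<'E'
from h import *
for c in('scene','top'):
    save(c,c+'0')
    for n in('amber_center','blue_center','feeder','stop_mid'):
        print(c,n,[(np.round(r['at'],3),round(r['confidence'],2)) for r in manip.look_for(c,n)])
print(manip.current_time(), manip.current_tcp_rot())
a=np.hstack([cv2.imread('pics/scene0.png')[:,:],]);
E
```

```text
pics
scene amber_center [(array([0.644, 0.069, 0.088]), 0.97), (array([0.727, 0.02 , 0.018]), 0.86), (array([0.681, 0.183, 0.018]), 0.66)]
scene blue_center [(array([0.554, 0.057, 0.09 ]), 0.81)]
scene feeder [(array([ 0.595, -0.024,  0.046]), 0.91)]
scene stop_mid [(array([ 0.593, -0.023,  0.049]), 0.83), (array([0.642, 0.07 , 0.089]), 0.74)]
top amber_center [(array([0.673, 0.182, 0.019]), 0.87), (array([0.715, 0.019, 0.02 ]), 0.67), (array([0.631, 0.068, 0.083]), 0.63)]
top blue_center [(array([0.544, 0.053, 0.086]), 0.9)]
top feeder [(array([ 0.571, -0.054,  0.05 ]), 0.71)]
top stop_mid [(array([ 0.572, -0.049,  0.049]), 0.63)]
0.5 [[-9.73719204e-01  2.27751865e-01 -1.21303721e-05]
 [ 2.27751865e-01  9.73719201e-01 -7.24382457e-05]
 [-4.68636933e-06 -7.32972258e-05 -9.99999997e-01]]
```

View pics/top0.png

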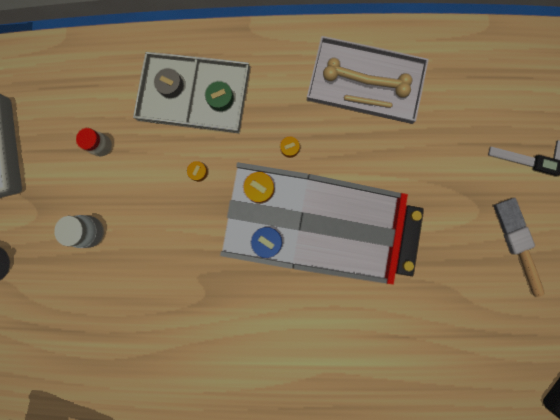

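View pics/scene0.png

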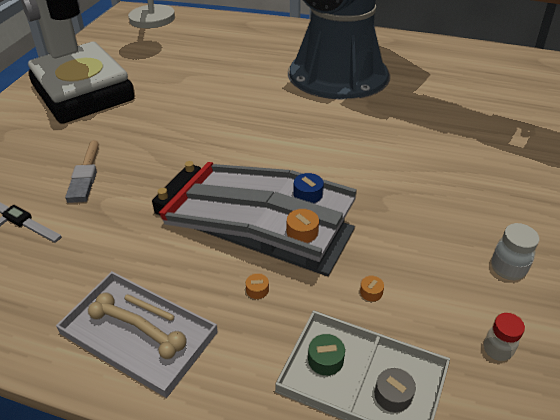

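The top image shows the large amber disc in the upper lane at (258,187) and the blue one in the lower lane at (266,242). The red stop is at about (397,238). The two small amber discs at (197,171) and (290,147) are decoys on the table.

```bash
cat > m.py <<'E'
from h import *
from scipy.optimize import least_squares
def measure(n):
    P,im,d=cloud(n); hsv=cv2.cvtColor(im,cv2.COLOR_RGB2HSV); H,S,V=[hsv[...,i].astype(int) for i in range(3)]
    ok=(d>0)&(np.hypot(P[...,0]-.58,P[...,1]+.02)<.25)
    red=ok&((H<6)|(H>174))&(S>180)&(V>60)&(P[...,2]>.015)&(P[...,2]<.06)
    R=P[red]; q=cv2.minAreaRect(R[:,:2].astype(np.float32)*1000); print(n,'red',len(R),R.mean(0).round(4),q)
    for nm,m in(('amber',(H>8)&(H<28)&(S>150)),('blue',(H>100)&(H<130)&(S>110))):
        T=P[ok&m&(P[...,2]>.078)&(P[...,2]<.1)]; 
        z=np.median(T[:,2]); T=T[abs(T[:,2]-z)<.004]
        c,r=cv2.minEnclosingCircle(T[:,:2].astype(np.float32)*1000); print(nm,len(T),z.round(4),np.round(c,1),round(r,1))
    # whole feeder outline
    F=P[ok&(P[...,2]>.018)&(S<60)]; F=F[F[:,2]<.08]; print('grey',cv2.minAreaRect(F[:,:2].astype(np.float32)*1000))
    # slope/deck intersection: gradient of floor
    A=F; 
    c=np.array(q[0])/1000
    return c
if __name__=='__main__':
    for n in('scene0','top0'): measure(n)
E
python3 m.py
```

```text
scene0 red 632 [ 0.5579 -0.1686  0.0305] ((550.6072387695312, -170.62457275390625), (29.169347763061523, 159.46168518066406), 75.31864166259766)
amber 536 0.0864 [635.5  64.1] 26.1
blue 421 0.0861 [545.5  52. ] 25.4
grey ((645.4326782226562, -32.069976806640625), (367.9238586425781, 351.0249938964844), 7.754109859466553)
top0 red 802 [ 0.5505 -0.1675  0.0323] ((550.6759643554688, -168.3021697998047), (16.249961853027344, 155.64642333984375), 80.45906066894531)
amber 598 0.0874 [634.1  65.1] 24.3
blue 578 0.0876 [544.5  51.8] 24.5
grey ((645.153076171875, -31.025863647460938), (366.6332092285156, 347.16015625), 7.543916702270508)
```

```bash
cat > fit.py <<'E'
from h import *
from scipy.optimize import least_squares
def fl(x): return np.where(x<-.02,.06,.06-.25*(x+.02))
def feed(P,p):
    c,s=np.cos(p[2]),np.sin(p[2]); D=P[:,:2]-p[:2]
    return D@np.array([c,s]), D@np.array([-s,c])
if __name__=='__main__':
  for n in('scene0','top0'):
    P,im,d=cloud(n); Q=P[d>0]; p0=np.array([.5746,-.027,np.arctan2(-.986,-.166)])
    x,y=feed(Q,p0)
    L=(abs(abs(y)-.043)<.018)&(Q[:,2]>.01)
    for nm,lo,hi in(('deck',-.06,-.03),('slope',0.0,.11)):
        m=L&(x>lo)&(x<hi)&(abs(Q[:,2]-fl(x))<.012)
        if nm=='deck': zd=np.median(Q[m,2]); print(n,'deck z',zd,m.sum())
        else:
            a=np.polyfit(x[m],Q[m,2],1); print('slope',a, 'break x',(zd-a[1])/a[0]); print('at -.25 slope: break',np.median(x[m]+(Q[m,2]-zd)/.25))
    m=(abs(abs(y)-.043)<.02)&(x<-.1)&(x>-.2)&(Q[:,2]>.05)&(Q[:,2]<.07)
    print('deck end',np.percentile(x[m],[0,1,5]))
    for lo,hi in((-.13,-.05),(.0,.12)):
        m=(abs(y)<.1)&(x>lo)&(x<hi)&(abs(Q[:,2]-fl(x)-.012)<.004)
        print('walls y',[(np.round(np.percentile(y[m&k],[2,98]),4)) for k in(y<-.06,abs(y)<.03,y>.06)])
E
python3 fit.py
```

```text
scene0 deck z 0.058765543273881594 403
slope [-0.24761042  0.05251062] break x -0.02526116266375302
at -.25 slope: break -0.024597613227035176
deck end [-0.14585588 -0.14518502 -0.14458458]
walls y [array([-0.0784, -0.0687]), array([-0.0263,  0.0169]), array([0.0615, 0.0814])]
walls y [array([-0.0793, -0.0688]), array([-0.0142,  0.0163]), array([0.0706, 0.0808])]
top0 deck z 0.05954832477473991 676
slope [-0.24766973  0.05292469] break x -0.026743812907288902
at -.25 slope: break -0.025810734132969488
deck end [-0.14694986 -0.14621006 -0.14461837]
walls y [array([-0.0779, -0.07  ]), array([-0.0135,  0.0156]), array([0.072, 0.08 ])]
walls y [array([-0.0789, -0.0709]), array([-0.0143,  0.0146]), array([0.0712, 0.0793])]
```

```bash
cat > g.py <<'E'
from h import *
from fit import fl
O=np.array([.5763,-.022]); X=np.array([-.166,-.986]); X/=np.linalg.norm(X); Y=np.array([-X[1],X[0]])
def W(x,y,z): return np.r_[O+x*X+y*Y,z]
def rot(s): # tool x = s*X
    return np.c_[np.r_[s*X,0],np.r_[-s*Y,0],[0,0,-1.]]
def F(p): D=np.array(p)[:2]-O; return np.round([D@X,D@Y,p[2]],4)
E
python3 - <<'E'
from g import *
for s in(1,-1):
    for x in(-.15,.085): print(s,x,manip.inverse_kinematics(W(x,.043,fl(x)+.01),rot(s)))
s=min((1,-1),key=lambda s:abs(np.array(manip.inverse_kinematics(W(-.15,.043,.2),rot(s)))-manip.current_qpos()).max())
print(s); open('s','w').write(str(s))
manip.set_gripper(0.0)
manip.move_ptp(W(-.155,.043,.17),rot(s))
print(manip.current_time(),F(manip.current_ee_pos()))
save('wrist','w1'); save('top','t1'); print(manip.current_force())
cv2.imwrite('pics/c1.png',np.hstack([cv2.imread('pics/w1.png'),cv2.imread('pics/t1.png')[100:,150:390] if 0 else cv2.resize(cv2.imread('pics/t1.png')[130:310,190:440],(560,420))])[:,:,:])
c=cv2.imread('pics/c1.png'); cv2.imwrite('pics/c1.png',cv2.resize(c,(800,300)))
E
```

```text
1 -0.15 [ 1.11390274e-01  7.21768982e-01  1.47530866e+00 -4.44089210e-16
  9.44515012e-01 -2.86340951e+00]
1 0.085 None
-1 -0.15 [ 1.11390274e-01  7.21768982e-01  1.47530866e+00 -4.44089210e-16
  9.44515012e-01  2.78183146e-01]
-1 0.085 [-2.60381537e-01  7.01097456e-01  1.60012936e+00 -4.44089210e-16
  8.40365837e-01 -9.35886647e-02]
-1
3.6333 [-0.1559  0.0426  0.1702]
[-0.35948548  0.95647916 -0.12510133]
```

View pics/c1.png

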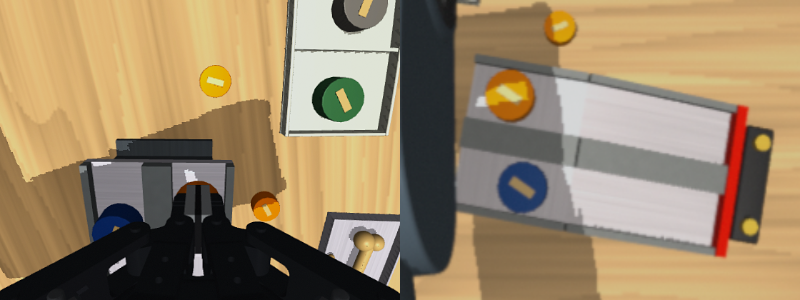

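The wrist crop shows the closed fingers above the open end of the amber lane, in line with the disc. In the top crop both discs are undisturbed, amber at (510,95) and blue at (522,187).

```bash
python3 - <<'E'
from g import *
def go(x,v,z=None):
    manip.move_l(W(x,.0433,float(fl(x))+.010 if z is None else z),max_speed=v)
    f=manip.current_force(); print(x,F(manip.current_ee_pos()),'F',np.round([f[:2]@X,f[:2]@Y,f[2]],1),round(manip.current_time(),2),flush=True)
go(-.155,.15)
go(-.10,.06); go(-.05,.08)
save('top','t2'); save('scene','s2')
c=np.hstack([cv2.resize(cv2.imread('pics/t2.png')[130:310,190:440],(560,420)),cv2.resize(cv2.imread('pics/s2.png')[130:310,130:380],(560,420))]); cv2.imwrite('pics/c2.png',cv2.resize(c,(800,300)))
E
python3 -c "
from m import *
measure('scene0');measure('s2')"
```

```text
-0.155 [-0.1552  0.0439  0.071 ] F [ 0.   0.2 -0.1] 4.55
-0.1 [-0.1002  0.0432  0.0699] F [-0.1  0.5  0.2] 5.62
-0.05 [-0.05    0.0434  0.07  ] F [-0.9  0.1  0.3] 6.39
scene0 red 632 [ 0.5579 -0.1686  0.0305] ((550.6072387695312, -170.62457275390625), (29.169347763061523, 159.46168518066406), 75.31864166259766)
amber 536 0.0864 [635.5  64.1] 26.1
blue 421 0.0861 [545.5  52. ] 25.4
grey ((645.4326782226562, -32.069976806640625), (367.9238586425781, 351.0249938964844), 7.754109859466553)
s2 red 629 [ 0.558  -0.1687  0.0304] ((550.6375732421875, -172.6125030517578), (29.31348991394043, 158.14479064941406), 77.0488052368164)
amber 258 0.0831 [619.8 -19.7] 25.5
blue 427 0.0862 [581.7  36.2] 64.0
grey ((644.9676513671875, -32.631072998046875), (368.3229675292969, 350.8813171386719), 7.373033046722412)
```

View pics/c2.png

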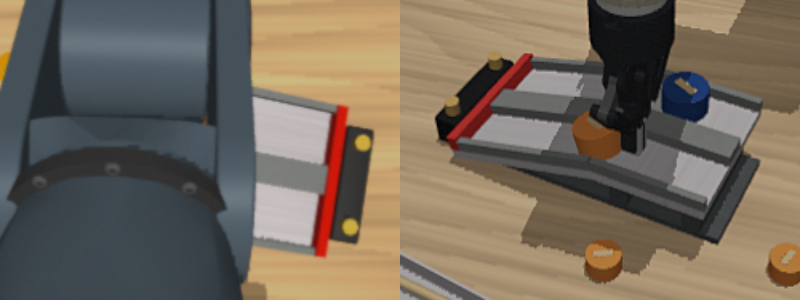

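The scene crop shows the fingers behind the amber disc at (598,135), in its lane at the slope break. Blue at (685,95) is in place, so I keep pushing, with force checks near the bottom.

Run:
```python
from g import *
def go(x,v,z=None):
    manip.move_l(W(x,.0433,float(fl(x))+.010 if z is None else z),max_speed=v)
    f=manip.current_force(); f=np.array([f[:2]@X,f[:2]@Y,f[2]]); print(x,F(manip.current_ee_pos()),'F',f.round(1),round(manip.current_time(),2),flush=True); return f
go(-.02,.08); go(.03,.08); go(.068,.08)
for x in np.arange(.071,.0881,.002):
    if np.linalg.norm(go(x,.04))>5: break
save('scene','s3')
cv2.imwrite('pics/c3.png',cv2.resize(cv2.imread('pics/s3.png')[130:310,130:380],(560,420)))
```

```text
-0.02 [-0.0196  0.0433  0.07  ] F [0.2 0.4 0.4] 7.02
0.03 [0.03   0.0433 0.0575] F [ 0.2 -0.9  0.7] 7.81
0.068 [0.0682 0.0433 0.048 ] F [0.2 0.2 0.5] 8.45
0.071 [0.0709 0.0433 0.0473] F [-0.5  0.1  0.1] 8.7
0.073 [0.073  0.0433 0.0467] F [ 0.3 -0.3 -1.5] 8.95
0.075 [0.0751 0.0433 0.0462] F [ 0.1  0.3 -0.3] 9.2
0.077 [0.0771 0.0433 0.0457] F [ 0.3 -0.5 -0.6] 9.45
0.079 [0.0791 0.0433 0.0452] F [ 0.5 -0.8 -1.2] 9.7
0.081 [0.0811 0.0433 0.0448] F [ 0.4 -0.4 -0.4] 9.95
0.083 [0.0831 0.0433 0.0442] F [-0.   1.  -0.8] 10.2
0.085 [0.085  0.0433 0.0438] F [-1.5 -0.2 -0.3] 10.45
0.08700000000000001 [0.0855 0.0436 0.0437] F [-11.8  -0.2   3.9] 10.7
```

View pics/c3.png

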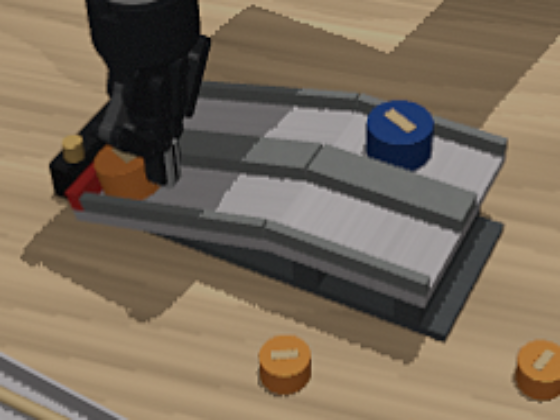

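The disc reached the stop, with a clear 12 N contact. In the picture amber is at (125,172) against the red bar and blue is untouched at (400,135). Next I back off uphill, lift clear and check.

Run:
```python
from g import *
manip.move_l(W(.06,.0433,float(fl(.06))+.014),max_speed=.08)
manip.move_l(W(.05,.0433,.2),max_speed=.15)
manip.move_j([1.256,.351,1.652,0,1.139,-.085])
save('top','t4'); save('scene','s4')
for n in('t4','s4'):
    P,im,d=cloud(n); hsv=cv2.cvtColor(im,cv2.COLOR_RGB2HSV)
    Q=P.reshape(-1,3); D=Q[:,:2]-O; x,y=D@X,D@Y; h=hsv.reshape(-1,3).astype(int)
    m=(d.ravel()>0)&(abs(y-.043)<.03)&(x>.06)&(x<.15)&(h[:,0]>8)&(h[:,0]<28)&(h[:,1]>150)&(Q[:,2]>.042)&(Q[:,2]<.075)
    top=m&(abs(Q[:,2]-np.median(Q[m,2]))<.012)
    c,r=cv2.minEnclosingCircle(np.c_[x,y][top].astype(np.float32)*1000); print(n,m.sum(),np.round(c,1),r, np.median(Q[m,2]))
    b=(h[:,0]>100)&(h[:,0]<130)&(h[:,1]>110)&(Q[:,2]>.08)&(Q[:,2]<.095)&(abs(y+.043)<.04)&(x<0)&(x>-.13)
    print('blue',cv2.minEnclosingCircle(Q[b][:,:2].astype(np.float32)*1000))
    if n=='t4':
        print('top plane',np.linalg.lstsq(np.c_[x[m],y[m],np.ones(m.sum())],Q[m,2],rcond=None)[0])
print(manip.current_time(),manip.current_force())
c=np.hstack([cv2.resize(cv2.imread('pics/t4.png')[130:310,190:440],(560,420)),cv2.resize(cv2.imread('pics/s4.png')[130:310,130:380],(560,420))]); cv2.imwrite('pics/c4.png',cv2.resize(c,(800,300)))
```

```text
t4 649 [119.7  40.7] 26.23928451538086 0.05276693868316284
blue ((544.625244140625, 52.02970886230469), 24.472328186035156)
top plane [-0.11740828  0.01897656  0.06563843]
s4 489 [121.7  42.5] 26.99493980407715 0.05103194464536817
blue ((546.2380981445312, 50.2624626159668), 26.211376190185547)
15.25 [-0.90691786 -0.78983759  1.02539816]
```

View pics/c4.png

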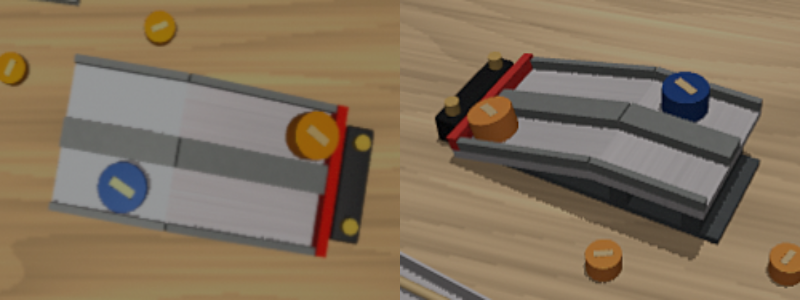

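The picture shows amber against the red bar at (315,135) in the top view, lying flat at x ≈ 0.120 m in the feeder frame. Blue hasn't moved and the arm is clear.

```bash
python3 -c "
from bench import manip
print(manip.sign_off())"
```

```text
the job is handed in; nothing more can be done
None
```

The large amber mount now lies flat in its lane against the red stop (centre at feeder x ≈ 0.120 m), the blue mount did not measurably move, and the job was handed in with the arm clear shortly after 15 s on the robot's clock.

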